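Put the knob weights back in their case

ROBOT

A 6-joint arm with a two-finger parallel gripper is mounted at the origin on a cart in front of the work surface, level with it; the furniture and walls round the work are solid. World frame = base frame: x ahead of the robot, y to its left, z up, the work surface at z = 0. Lengths are in mm, angles in rad, forces in N, time in s.
With the tool pointing down it reaches from about 225 to 725 mm from the base axis. Payload 3.1 kg.
Tool frame: the origin (TCP) lies midway between the tips of the shut fingers; the grasp point (between the pads) lies 19 mm behind it (grip_point_offset is the distance from the TCP to the grasp point, in mm); z points along the fingers, y is the line along which they close (so a half turn about z gives the same grasp; the last joint's range is limited). The gripper opens to 85 mm and grips with 20 to 120 N. Pads are 22 mm wide; open, the fingers measure 114 mm over their backs; the gripper's body (76 mm by 85 mm) begins 54 mm behind the grasp point. The pads swing forward as they close: fully open they stand 13 mm farther back than shut.
Start: joints at [1.054, 0.048, 0.099, 1.622, 0, 1.443], TCP at [199.022, 485.806, 231.312] pointing down, gripper open.
Joint ranges: [-2.91, 2.91], [-0.99, 1.94], [-1.21, 1.42], [-2.12, 2.29], [-1.49, 1.47], [-3.14, 3.14]. Speed limits (rad/s): [2.79, 2.79, 3.14, 3.14, 3.14, 3.14].

INTERFACE

Orientations are given as a rotation vector (axis times angle).
In Python, from cell import * gives the robot as it stands.
- The arm moves only by the tool jog_arm, never from a script. Its argument "series" is a list of rows, each a list of 4 numbers: the shift along the tool's x, y, z as a fraction of full scale, then the turn about the tool's z as a fraction of full scale. In form: [[dx, dy, dz, twist], ...]. A call has 1 to 12 rows; each row is the pose to reach, as a shift and turn from the pose commanded when the call began, along the tool's axes at that moment, turning the shorter way round; what a row does not reach only later rows make up. Full scale, the value 1, is 20 cm for a shift and 180 degrees for a turn. A row lasts 1/8 s, in which the tool goes at most 62.5 mm and 10.7 degrees, less where a joint would pass 70% of its speed; a pose out of reach is approached as far as the arm can. A call with a number of a shift or a turn outside -1 to 1 is refused whole. A call with a gripper value outside its range is refused whole. "hand" is the closure, from 0 (fully open) to 1 (shut), set as the call begins (left out, the last holds). The fingers move at their own pace and stop on an object; "newtons" is the grip in N (left out, the last holds). Time passes only in rows, so rows that repeat a pose let the fingers close. It gives the time, the measured TCP pose, the force, the opening and the grip force at its end, in the units of the state.
- sense(): the state, without advancing time (a new reading comes with each control period).
- snapshot(name): name is "scene" or "top"; returns (picture, depth): 480x640x3 uint8, red, green, blue; 480x640 float32, mm along the optical axis (not along the pixel's ray), 0 where there is no reading.
- calibration(name): a dict with "fovy" (degrees; the focal length in pixels is half the picture's height over the tangent of half this angle, whatever the lens; pixels are square), "cx", "cy" (the principal point, pixels), "k1" (the pictures are not rectified: a ray, as slopes to the right and down, at radius r is drawn at 1 + k1 r^2 times it, then the intrinsics apply), "world_from_camera" (4x4, takes a point from camera to world coordinates). Camera axes: x right, y down, z forward; pixel columns grow to the right and rows downward; lengths in mm; the calibration is good to about 2 mm. A picture is of the moment at which its call begins. calibration takes no time and is no camera call.
- sign_off(): hands the job in; it is judged then, once.
The state is a dict: "time_s": time; "qpos": joint angles; "dq": joint speeds; "joint_torque": joint torques, N m; "ee_pos": TCP position; "ee_rot": TCP orientation; "force": force on the tool from outside, world axes, zero at the start; "torque": the same for the moment, N m; "finger_gap": finger opening in mm; "grip_force": force on a finger pad.
Only numpy, scipy, OpenCV 4.12 (cv2) and the standard library are available. Lean on these libraries where they do the work, as an engineer would, in place of code of your own. Each camera call takes 0.05 s, during which the arm holds its last target. There are 200 camera calls.

TASK

The balance check is done: put the four knobbed calibration weights back into their wooden case, each standing upright at the bottom of the well that is bored for its size, and then set the lid squarely on the case so that it sits fully down all round. The slotted weight and the hooked weight belong to another set: leave them, the weighing boat and the timer where they are.

Things in the scene. Friction and masses are not known exactly. Their poses are not given: they have to be found in the camera images.
- case: Square wooden weight case, 170 x 170 mm, loose, 2 kg, any yaw. Origin: centre of underside, z up. Its 146 mm square middle is raised to z 32; the shoulder round it, at z 24, carries the lid. Four wells 20 mm deep (floor z 12, mouths bevelled 3 mm), diameter at (x, y) in mm: 60 at (-35,-35), 47 at (35,-35), 36 at (35,35), 26 at (-35,35), for the 50, 38, 28 and 18 mm weights.
- lid: Square wooden lid, rim down on the bench, 0.25 kg, any yaw: 166 mm square, 46 mm high, hollow below (inside 156 mm square, 40 mm high; 5 mm play each side on the case). Dark bar handle on its middle: 14 mm along lid x, 70 mm along y, z 46 to 68 mm. Origin: centre of the rim plane, z up. Fits in any quarter turn; when on, its origin is 24 mm above the case's.
- weight_500: Steel knob weight, 500 g, standing loose on the bench: plain cylinder 50 mm in diameter, 28 mm high, with a round knob 22 mm in diameter on a narrower neck above it; total height 46 mm, the knob being the top 9 mm. Origin: centre of its underside, z up along its axis.
- weight_200: Steel knob weight, 200 g, standing loose on the bench: plain cylinder 38 mm in diameter, 24 mm high, with a round knob 18 mm in diameter on a narrower neck above it; total height 40 mm, the knob being the top 9 mm. Origin: centre of its underside, z up along its axis.
- weight_100: Steel knob weight, 100 g, standing loose on the bench: plain cylinder 28 mm in diameter, 22 mm high, with a round knob 15 mm in diameter on a narrower neck above it; total height 37 mm, the knob being the top 9 mm. Origin: centre of its underside, z up along its axis.
- weight_50: Steel knob weight, 50 g, standing loose on the bench: plain cylinder 18 mm in diameter, 20 mm high, with a round knob 12 mm in diameter on a narrower neck above it; total height 34 mm, the knob being the top 9 mm. Origin: centre of its underside, z up along its axis.
- slotted_weight: Look-alike that does not belong: flat steel disc 38 mm in diameter and 14 mm high with an 8 mm slot from its edge to its centre, no knob. Origin: centre of its underside.
- hooked_weight: Look-alike that does not belong: steel cylinder 28 mm in diameter and 22 mm high with an open wire hook on top instead of a knob, 46 mm high in all. Origin: centre of its underside.
- weigh_boat: Bystander: white square plastic weighing boat, 62 x 62 x 14 mm. Origin: centre of its underside.
- timer: Bystander: white bench timer with keys on top, 62 x 66 x 17 mm. Origin: centre of its underside.
Things that resemble listed ones, but are neither listed nor needed, are in the scene too. What is shaped like the weight_500 but blue is not meant.

How it is judged:
By the outcome, as a careful person would: the job done as asked, in the order asked, and still so for the second after the job is handed in, with the robot touching nothing.
It also fails if it takes over 115 s, if anything falls off the work surface, if the arm or the gripper's body presses on something with over 40 N, if the wrist force passes 120 N, or if a joint passes its speed limit or range.

## Working session

There is one attempt and no reset: what is moved stays moved. The work goes in short steps, Python scripts to look and compute and a tool call to move; the robot and the scene stay as the last step left them, time stands still between calls to the robot, and variables do not carry over. Pictures are saved under pics/ and viewed, at most 17 in all, crops included, and the job is handed in when it is done.

Besides the shell and the picture viewer there is one more tool, called as name([rows], argument=value, ...), one row to a line, values as JSON. jog_arm: Moves the arm, as the interface text tells. Its arguments: {"type":"object","properties":{"series":{"type":"array"},"hand":{"type":"number"},"newtons":{"type":"number"}},"required":["series"]}

```bash
mkdir -p pics; ls
python3 - <<'E'
from cell import *
import cv2,numpy as np
for n in("scene","top"):
    p,d=snapshot(n); np.savez("/tmp/"+n,p=p,d=d); cv2.imwrite(f"pics/{n}0.png",p[:,:,::-1]); c=calibration(n); print(n,c)
s=sense();print({k:np.round(v,3) for k,v in s.items()})
E
```

```text
pics
scene {'fovy': 42.54420304097757, 'cx': 320.54586673584555, 'cy': 251.40852673077643, 'k1': -0.018716738015246127, 'world_from_camera': array([[ 5.64665644e-01, -3.66366646e-01,  7.39545936e-01,
        -7.12580195e+02],
       [-8.25024819e-01, -2.74524386e-01,  4.93933608e-01,
        -8.34827798e+02],
       [ 2.20625944e-02, -8.89051091e-01, -4.57276065e-01,
         7.93389403e+02],
       [ 0.00000000e+00,  0.00000000e+00,  0.00000000e+00,
         1.00000000e+00]])}
top {'fovy': 55.24849867965922, 'cx': 324.8368541956399, 'cy': 229.35968420509303, 'k1': -0.11429763353498766, 'world_from_camera': array([[ 1.43313899e-02, -9.77491263e-01,  2.10488581e-01,
         1.84664753e+02],
       [-9.99897197e-01, -1.41059225e-02,  2.57258899e-03,
        -7.58008899e+00],
       [ 4.54452353e-04, -2.10503811e-01, -9.77592931e-01,
         1.47971216e+03],
       [ 0.00000000e+00,  0.00000000e+00,  0.00000000e+00,
         1.00000000e+00]])}
{'time_s': np.float64(0.1), 'qpos': array([ 1.054,  0.049,  0.098,  1.622, -0.   ,  1.443]), 'dq': array([ 0.001, -0.002,  0.005,  0.001,  0.001, -0.001]), 'joint_torque': array([ 2.0000e-03, -3.3985e+01,  3.2094e+01,  1.6000e-02, -0.0000e+00,
        0.0000e+00]), 'ee_pos': array([198.777, 485.309, 230.22 ]), 'ee_rot': array([-6.070e-01, -3.082e+00,  3.000e-03]), 'force': array([ 0.422, -0.137, -0.656]), 'torque': array([-0.005, -0.038, -0.024]), 'grip_force': np.float64(0.0), 'finger_gap': np.float64(85.351)}
```

View pics/top0.png

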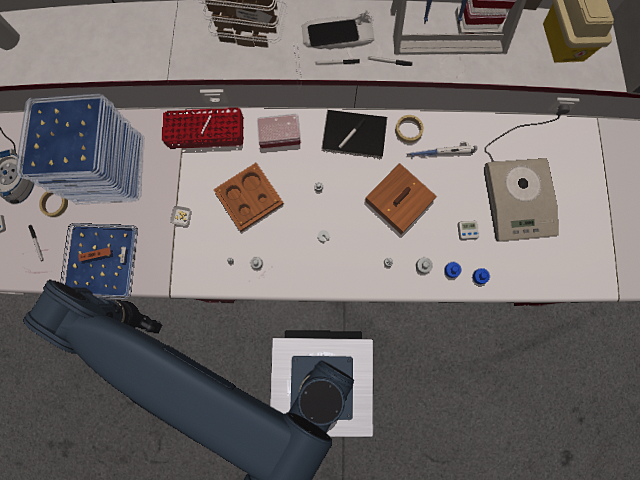

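View pics/scene0.png

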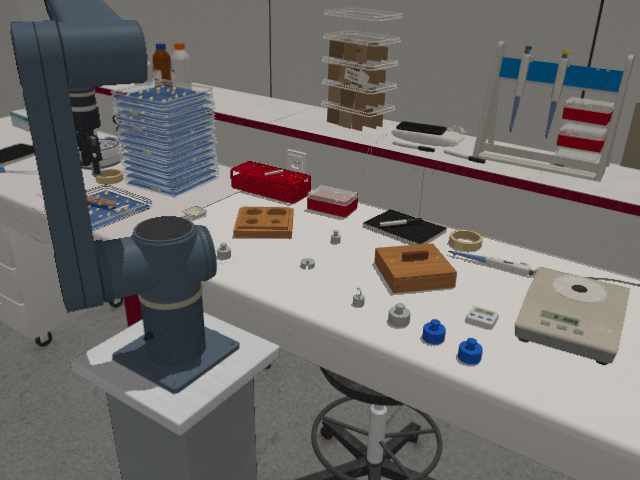

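The top view shows the case at (249,196), the lid at (400,199) and the timer at (468,230). The bare steel items are at (230,261), (256,263), (318,187), (323,237, slotted), (388,263, hooked) and (424,265). The blue decoys are at (453,270) and (481,276).

```bash
cat > h.py <<'E'
import numpy as np,cv2
from cell import *
def cam(n):
    c=calibration(n); f=240/np.tan(np.radians(c["fovy"]/2)); return c,f
def rays(n,uv):
    """undistorted ray slopes for pixels"""
    c,f=cam(n); q=(np.asarray(uv,float)-[c["cx"],c["cy"]])/f; s=q.copy()
    for _ in range(8): s=q/(1+c["k1"]*(s**2).sum(-1,keepdims=True))
    return np.concatenate([s,np.ones(s.shape[:-1]+(1,))],-1),c["world_from_camera"]
def onplane(n,uv,z):
    r,T=rays(n,uv); d=r@T[:3,:3].T; o=T[:3,3]
    return (o+d*((z-o[2])/d[...,2])[...,None])[...,:2]
def cloud(n,d):
    v,u=np.mgrid[:480,:640]; r,T=rays(n,np.stack([u,v],-1))
    return (r*d[...,None])@T[:3,:3].T+T[:3,3]
def proj(n,P):
    c,f=cam(n); T=np.linalg.inv(c["world_from_camera"]); p=np.asarray(P,float)@T[:3,:3].T+T[:3,3]
    s=p[...,:2]/p[...,2:]; return s*(1+c["k1"]*(s**2).sum(-1,keepdims=True))*f+[c["cx"],c["cy"]]
E
python3 - <<'E'
from h import *
C={n:np.load(f"/tmp/{n}.npz") for n in("top","scene")}
W={n:cloud(n,C[n]["d"]) for n in C}
seeds=dict(a=(230,261),b=(256,263),c=(318,187),slot=(323,237),hook=(388,263),d=(424,265),blue1=(453,270),blue2=(481,276),case=(249,196),lid=(400,199),timer=(468,230),boat=(181,216))
for k,uv in seeds.items():
    g=onplane("top",np.array(uv),15); out=[k,np.round(g)]
    R=120 if k in("case","lid") else 40
    for n in C:
        w=W[n];m=(np.hypot(w[...,0]-g[0],w[...,1]-g[1])<R)&(C[n]["d"]>0)
        z=w[m][:,2]; fl=np.median(z[abs(z)<6]) if (abs(z)<6).any() else 0
        q=w[m&(w[...,2]>fl+6)]; top=q[q[:,2]>np.percentile(q[:,2],98)-5]
        out+=[n,'bench',np.round(fl,1),'n',len(q),'zmax',np.round(np.percentile(q[:,2],98),1),'c',np.round(q[:,:2].mean(0)),'top',np.round(top[:,:2].mean(0)),len(top)]
    print(*out)
t=C["top"]["p"][:,:,::-1]
A=cv2.resize(t[155:240,205:290],None,fx=4.7,fy=4.7,interpolation=cv2.INTER_CUBIC)
B=cv2.resize(t[155:240,360:445],None,fx=4.7,fy=4.7,interpolation=cv2.INTER_CUBIC)
s=C["scene"]["p"][:,:,::-1]
D=cv2.resize(s[200:270,180:360],(798,200*1),interpolation=cv2.INTER_CUBIC)
cv2.imwrite("pics/m1.png",np.vstack([np.hstack([A,B])[:, :798],D]))
E
```

```text
Traceback (most recent call last):
IndexError: index -1 is out of bounds for axis 0 with size 0
```

```bash
cat > m.py <<'E'
from h import *
C={n:np.load(f"/tmp/{n}.npz") for n in("top","scene")}
W={n:cloud(n,C[n]["d"]) for n in C}
seeds=dict(a=(230,261),b=(256,263),c=(318,187),slot=(323,237),hook=(388,263),d=(424,265),blue1=(453,270),blue2=(481,276),case=(249,196),lid=(400,199),timer=(468,230),boat=(181,216))
for k,uv in seeds.items():
    g=onplane("top",np.array(uv),15); out=[k,np.round(g)]
    R=120 if k in("case","lid") else 40
    for n in C:
        w=W[n];m=(np.hypot(w[...,0]-g[0],w[...,1]-g[1])<R)&(C[n]["d"]>0)&(w[...,2]<90)
        z=w[m][:,2]; fl=np.median(z[abs(z)<6]) if (abs(z)<6).any() else 0
        q=w[m&(w[...,2]>fl+6)]
        if len(q)<3: out+=[n,'none']; continue
        top=q[q[:,2]>np.percentile(q[:,2],98)-5]
        out+=[n,np.round(fl,1),len(q),'zmax',np.round(np.percentile(q[:,2],98),1),'c',np.round(q[:,:2].mean(0)),'top',np.round(top[:,:2].mean(0)),len(top)]
    print(*out)
t=C["top"]["p"][:,:,::-1]
A=cv2.resize(t[155:240,205:290],(400,400),interpolation=cv2.INTER_CUBIC)
B=cv2.resize(t[155:240,360:445],(400,400),interpolation=cv2.INTER_CUBIC)
s=C["scene"]["p"][:,:,::-1]
D=cv2.resize(s[200:250,180:380],(800,200),interpolation=cv2.INTER_CUBIC)
cv2.imwrite("pics/m1.png",np.vstack([np.hstack([A,B]),D]))
E
python3 m.py
```

```text
a [391. 302.] top 0.0 41 zmax 36.3 c [392. 299.] top [393. 302.] 10 scene none
b [386. 217.] top 0.2 129 zmax 44.1 c [386. 214.] top [385. 215.] 15 scene 1.4 166 zmax 41.6 c [378. 212.] top [382. 215.] 19
c [644.  21.] top 0.5 75 zmax 39.6 c [643.  20.] top [645.  21.] 15 scene 1.5 94 zmax 39.5 c [638.  18.] top [641.  20.] 11
slot [475.   2.] top 0.7 109 zmax 21.0 c [478.   1.] top [479.   4.] 27 scene 0.9 100 zmax 18.1 c [476.   0.] top [477.   1.] 69
hook [ 392. -209.] top 0.7 86 zmax 48.2 c [ 393. -208.] top [ 395. -208.] 6 scene 1.0 125 zmax 45.7 c [ 389. -211.] top [ 390. -212.] 8
d [ 387. -326.] top 0.5 215 zmax 49.8 c [ 384. -322.] top [ 385. -325.] 24 scene 1.0 391 zmax 48.4 c [ 375. -328.] top [ 383. -324.] 41
blue1 [ 371. -421.] top 0.7 211 zmax 48.0 c [ 371. -415.] top [ 373. -418.] 29 scene 0.8 429 zmax 47.5 c [ 361. -421.] top [ 369. -418.] 46
blue2 [ 353. -513.] top 1.3 225 zmax 49.2 c [ 352. -507.] top [ 353. -510.] 30 scene 0.8 478 zmax 47.6 c [ 341. -514.] top [ 349. -511.] 57
case [610. 251.] top 0.9 2607 zmax 38.1 c [606. 252.] top [600. 251.] 627 scene 1.3 1639 zmax 36.7 c [588. 241.] top [596. 249.] 566
lid [ 607. -252.] top 0.7 2712 zmax 68.3 c [ 602. -247.] top [ 606. -249.] 85 scene 1.4 2988 zmax 66.9 c [ 579. -263.] top [ 602. -251.] 112
timer [ 505. -477.] top 0.6 343 zmax 22.8 c [ 505. -476.] top [ 504. -477.] 127 scene 1.4 450 zmax 20.1 c [ 499. -480.] top [ 503. -479.] 318
boat [539. 475.] top 0.8 136 zmax 18.7 c [545. 480.] top [545. 477.] 31 scene 2.3 104 zmax 17.9 c [541. 479.] top [540. 481.] 36
```

View pics/m1.png

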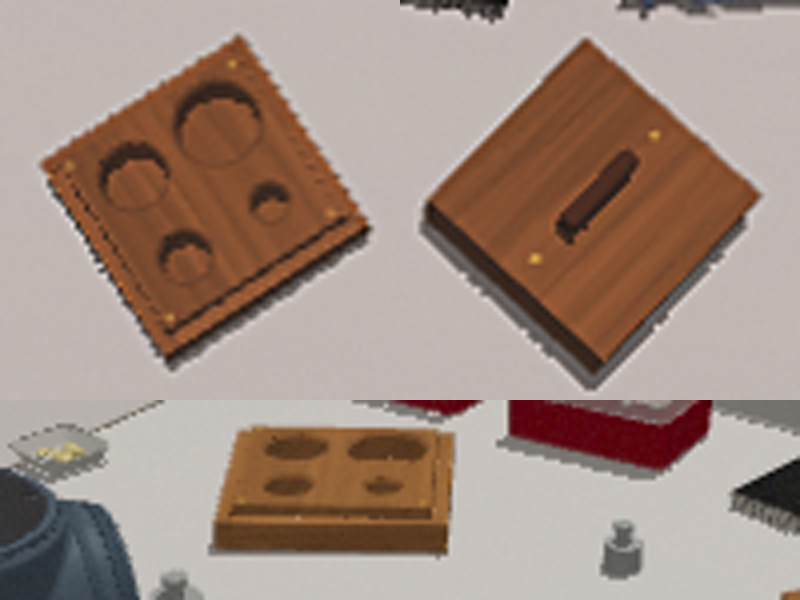

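The crop shows the case's wells clearly: 60 mm at (218,125), 47 mm at (135,175), 36 mm at (187,257) and 26 mm at (270,203), which puts the case yaw near 121°. The lid's handle runs (565,232) to (632,160), so its y axis is near -43°. Next I'll fit the squares.

```bash
cat > fit.py <<'E'
from h import *
def fit(n,d,c,zr,R):
    w=cloud(n,d); m=((np.hypot(w[...,0]-c[0],w[...,1]-c[1])<R)&(w[...,2]>zr[0])&(w[...,2]<zr[1])&(d>0)).astype(np.uint8)
    m=cv2.morphologyEx(m,cv2.MORPH_OPEN,np.ones((3,3),np.uint8))
    k=max(cv2.findContours(m,cv2.RETR_EXTERNAL,cv2.CHAIN_APPROX_NONE)[0],key=cv2.contourArea)
    z=np.median(w[...,2][m>0]); p=onplane(n,k[:,0].astype(float),(zr[2]))
    r=cv2.minAreaRect(p.astype(np.float32)); return np.round(r[0],1),np.round(r[1],1),round(r[2],1),round(float(z),1)
E
python3 - <<'E'
from fit import *
for n in("top","scene"):
    d=np.load(f"/tmp/{n}.npz")["d"]
    print(n,"case32",fit(n,d,(604,251),(29,45,32),125)); print("lid46",fit(n,d,(604,-250),(38,55,46),125))
    print("handle",fit(n,d,(604,-250),(59,80,68),60))
# wells from rims: dark floor/wall boundary by intensity inside case, top view
p=np.load("/tmp/top.npz")["p"]; 
g=cv2.resize(p[155:240,205:290],None,fx=8,fy=8,interpolation=cv2.INTER_CUBIC)
g=cv2.cvtColor(g,cv2.COLOR_RGB2GRAY)
for name,(u,v),r in(("60",(218,125),60),("47",(135,175),47),("36",(187,257),36),("26",(270,203),26)):
    uv=np.array([205+u*85/400,155+v*85/400]); print(name,np.round(onplane("top",uv,22),1))
E
```

```text
top case32 (array([596.1, 272.1]), array([146.6,  99.4]), 35.1, 33.4)
lid46 (array([ 606. , -250.5]), array([165.9, 171. ]), 46.3, 46.8)
handle (array([ 601.9, -247. ]), array([13.6, 61.7]), 45.8, 69.1)
scene case32 (array([605.2, 254.6]), array([148. , 146.3]), 37.1, 32.9)
lid46 (array([ 598.5, -252.6]), array([182.1, 172.1]), 46.7, 46.9)
handle (array([ 597.2, -253. ]), array([28. , 70.7]), 36.8, 66.4)
60 [658.3 244.1]
47 [620.6 301.3]
36 [561.3 261. ]
26 [601.2 204.4]
```

jog_arm([
  [0,0,0,-0.06],
  [0,0,0,-0.123],
  [0,0,0,-0.123],
], hand=0)

```text
time_s: 0.48
ee_pos: [198.9, 485.5, 230.7]
ee_rot: [-0.006, -3.141, 0.002]
force: [-0.3, 0.4, 0.4]
finger_gap: 85.7
grip_force: 0.0
```

```bash
cat > pins.py <<'E'
from h import *
def pins(n,p,c,z,R):
    h=cv2.cvtColor(p,cv2.COLOR_RGB2HSV).astype(int); v,u=np.mgrid[:480,:640]; xy=onplane(n,np.stack([u,v],-1),z)
    near=np.hypot(*(np.moveaxis(xy,-1,0)-np.array(c)[:,None,None]))<R
    s=h[...,2]-1.0*cv2.GaussianBlur(h[...,2].astype(np.float32),(0,0),5)
    m=(near&(h[...,0]>13)&(h[...,0]<35)&(h[...,1]>60)&(s>12)).astype(np.uint8)
    nn,L,st,_=cv2.connectedComponentsWithStats(m); out=[]
    for i in range(1,nn):
        k=L==i; w=s[k]; out.append((st[i,4],round(float(w.sum())),*np.round((np.c_[u[k],v[k]]*w[:,None]).sum(0)/w.sum(),1),*np.round(onplane(n,(np.c_[u[k],v[k]]*w[:,None]).sum(0)/w.sum(),z),1)))
    return sorted(out,key=lambda o:-o[1])[:7]
E
python3 - <<'E'
from pins import *
from fit import fit
for n in("top","scene"):
    p=np.load(f"/tmp/{n}.npz")["p"]
    for nm,c,z in(("case",(607,252),32),("lid",(604,-250),46)):
        print(n,nm); [print("  ",*o) for o in pins(n,p,c,z,100)]
    d=np.load(f"/tmp/{n}.npz")["d"]; print(fit(n,d,(607,252),(18,45,24),125),fit(n,d,(607,252),(26,45,32),125))
E
```

```text
top case
   3 116 240.6 221.9 517.3 270.5
   3 93 274.7 199.8 593.2 162.1
   2 60 254.0 168.2 701.9 235.9
   1 18 219.0 190.0 624.7 348.8
top lid
   5 316 388.2 209.5 561.9 -208.0
   4 181 413.6 183.3 652.4 -293.2
(array([607.9, 252.6]), array([173.8, 171.4]), 34.5, 30.7) (array([609.2, 252.8]), array([153.2, 150.5]), 35.7, 32.7)
scene case
   287 5093 266.8 220.5 588.7 229.6
   46 1633 260.7 229.6 528.7 203.7
   8 163 282.6 207.0 698.3 254.5
   2 35 240.0 224.6 518.7 273.7
   1 15 289.0 215.0 661.1 201.3
   1 13 266.0 215.0 618.9 256.9
   1 12 286.0 214.0 661.6 213.2
scene lid
   350 8304 415.1 254.6 631.0 -238.4
   332 5854 407.2 269.5 544.9 -259.3
   4 58 429.2 251.7 669.0 -261.3
   2 49 436.6 257.0 652.8 -290.2
   1 19 419.0 277.0 528.1 -300.7
   1 14 398.0 246.0 648.9 -177.9
   1 13 395.0 246.0 644.0 -171.3
(array([606. , 255.3]), array([184.1, 171.4]), 37.0, 30.3) (array([599.5, 250.9]), array([161.5, 147.4]), 37.3, 32.7)
```

jog_arm([
  [-0.3,-0.28,0,0],
  [-0.6,-0.55,0,0],
  [-0.97,-0.9,0.2,0],
  [-0.97,-0.92,0.2,0],
  [-0.97,-0.92,0.2,0],
])

```text
time_s: 1.1
ee_pos: [393.8, 298.5, 189.6]
ee_rot: [-0.015, -3.14, 0.003]
force: [0.0, 0.6, 1.3]
finger_gap: 85.2
grip_force: 0.0
```

jog_arm([
  [0,0,0.3,0],
  [0,0,0.55,0],
  [0,0,0.75,0],
  [0,0,0.835,0],
  [0,0,0.835,0],
  [0,0,0.835,0],
], hand=0, newtons=30)

```text
time_s: 1.85
ee_pos: [394.1, 302.3, 26.4]
ee_rot: [0.005, 3.138, 0.003]
force: [-0.2, 0.9, -0.0]
finger_gap: 85.8
grip_force: 0.0
```

jog_arm([
  [0,0,0,0],
  [0,0,0,0],
  [0,0,0,0],
  [0,0,0,0],
  [0,0,0,0],
  [0,0,0,0],
], hand=1)

```text
time_s: 2.6
ee_pos: [392.7, 301.4, 24.5]
ee_rot: [0.004, 3.141, 0.0]
force: [-0.7, 0.6, 1.4]
finger_gap: 9.5
grip_force: 29.2
```

```bash
cat > see.py <<'E'
import sys; from h import *
# see.py out cam u0 v0 u1 v1
o,n=sys.argv[1:3]; a=list(map(int,sys.argv[3:7])); p,d=snapshot(n); np.savez("/tmp/"+o,p=p,d=d)
q=p[a[1]:a[3],a[0]:a[2],::-1]; k=min(800/q.shape[1],600/q.shape[0]); cv2.imwrite(f"pics/{o}.png",cv2.resize(q,None,fx=k,fy=k,interpolation=cv2.INTER_CUBIC))
s=sense(); print(s["time_s"],s["ee_pos"].round(1),s["finger_gap"],s["grip_force"],s["force"].round(1))
E
python3 see.py g1 scene 60 150 300 330
```

```text
2.65 [392.7 301.4  24.5] 9.581034119763649 29.237161508062854 [-0.8 -0.   1.1]
```

View pics/g1.png

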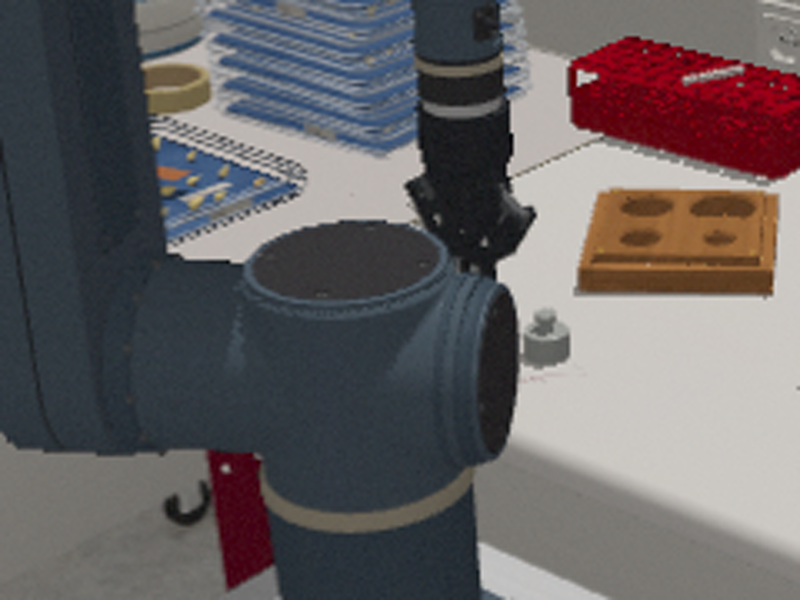

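The scene view shows the gripper at (470,240) in the crop, with its tip and the 50 g weight hidden behind the arm's shoulder. The gap of 9.5 mm means it holds something, so I'll lift it over the case and look again.

jog_arm([
  [0,0,-0.1,0],
  [0,0,-0.3,0],
  [-0.25,-0.1,-0.45,0],
  [-0.5,-0.25,-0.45,0],
  [-0.75,-0.4,-0.45,0],
  [-1,-0.485,-0.45,0],
  [-1,-0.485,-0.45,0],
  [-1,-0.485,-0.45,0],
])

```text
time_s: 3.65
ee_pos: [591.5, 203.8, 113.4]
ee_rot: [-0.004, -3.139, 0.0]
force: [-0.4, 0.1, -1.4]
finger_gap: 9.1
grip_force: 29.3
```

```bash
python3 see.py g2 scene 200 130 340 235
```

```text
3.7 [591.2 204.3 113.9] 9.165652799505654 29.311088848044164 [-0.5 -0.  -0.2]
```

View pics/g2.png

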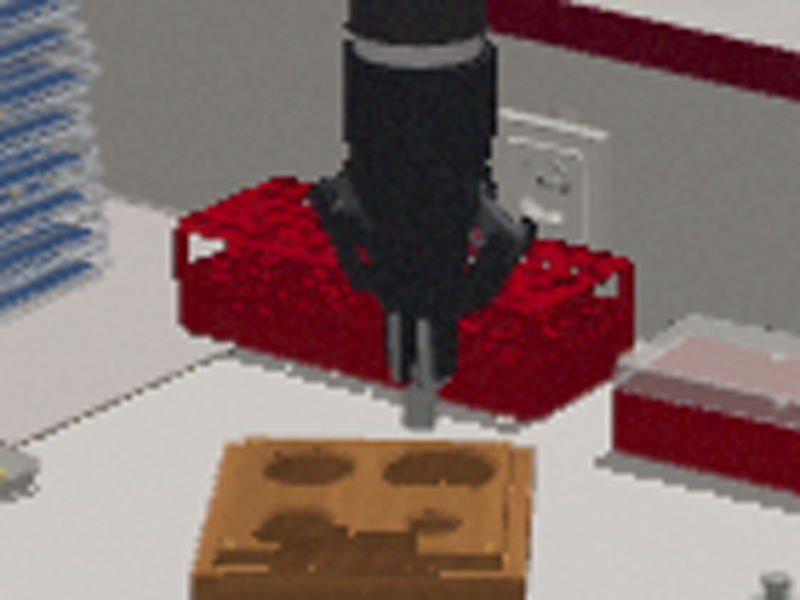

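Run:
```python
from h import *
f=np.load("/tmp/g2.npz");p=f["p"].astype(int);d=f["d"];w=cloud("scene",d)
m=(w[...,2]>88)&(w[...,2]<108)&(np.hypot(w[...,0]-591,w[...,1]-204)<25)&(d>0)
v,u=np.nonzero(m); print(m.sum(),w[m].mean(0).round(1),u.min(),u.max(),onplane("scene",np.array([u.mean(),v.mean()]),w[m][:,2].mean()))
print(w[m][:,:2].min(0),w[m][:,:2].max(0))
```

```text
35 [586.1 202.9  99.1] 270 276 [586.10117604 202.87530553]
[579.40325581 195.85105963] [596.51789881 214.04587312]
```

The view shows the 50 g weight held upright at crop (420,408), and its position agrees with the TCP to about 2 mm. Now I'll lower it into the 26 mm well.

jog_arm([
  [-0.035,0,0,0],
  [-0.035,0,0.1,0],
  [-0.035,0,0.18,0],
  [-0.035,0,0.24,0],
  [-0.035,0,0.29,0],
  [-0.035,0,0.33,0],
  [-0.035,0,0.36,0],
  [-0.035,0,0.38,0],
  [-0.035,0,0.38,0],
  [-0.035,0,0.38,0],
])

```text
time_s: 4.95
ee_pos: [599.7, 203.9, 38.7]
ee_rot: [0.004, 3.141, 0.0]
force: [-0.8, -0.1, 0.2]
finger_gap: 9.5
grip_force: 29.3
```

jog_arm([
  [0,0,0,0],
  [0,0,0,0],
  [0,0,0,0],
  [0,0,-0.1,0],
  [0,0,-0.3,0],
  [0.25,0,-0.4,0],
  [0.5,0.05,-0.4,0],
  [0.8,0.05,-0.4,0],
  [1,0.05,-0.4,0],
  [1,0.05,-0.4,0],
  [1,0.05,-0.4,0],
], hand=0.4)

```text
time_s: 6.32
ee_pos: [400.7, 214.7, 119.9]
ee_rot: [0.004, 3.138, 0.002]
force: [0.5, -0.8, 0.7]
finger_gap: 51.2
grip_force: 0.0
```

```bash
python3 see.py g3 top 205 155 315 240
```

```text
6.375 [401.  214.6 119.7] 51.124082275574224 0.0 [-0.1  0.9 -0.1]
```

View pics/g3.png

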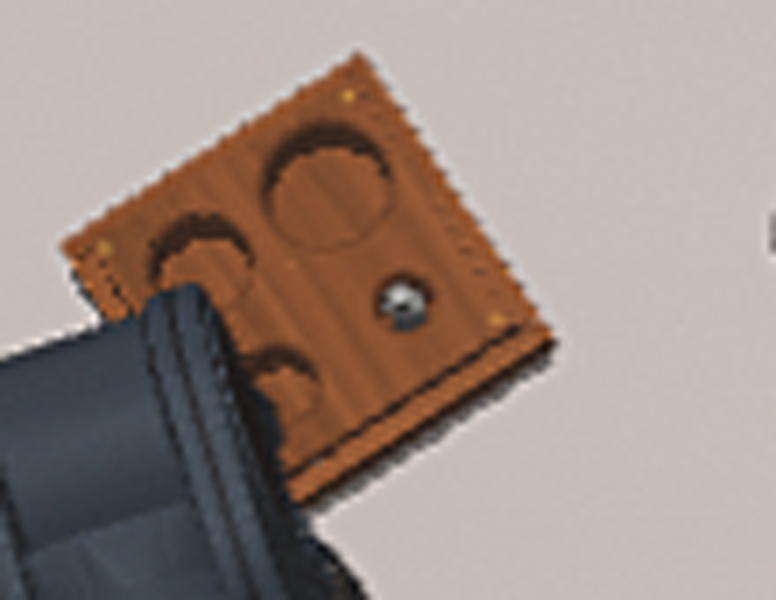

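The 50 g weight stands inside the 26 mm well at crop (405,300), and the case has not moved. Next is the 200 g weight.

jog_arm([
  [0.075,0,0.05,0],
  [0.075,0,0.2,0],
  [0.075,0,0.35,0],
  [0.075,0,0.455,0],
  [0.075,0,0.455,0],
  [0.075,0,0.455,0],
])

```text
time_s: 7.12
ee_pos: [385.8, 214.6, 28.4]
ee_rot: [0.005, 3.14, 0.001]
force: [0.9, -0.5, -0.1]
finger_gap: 51.3
grip_force: 0.0
```

jog_arm([
  [0,0,0,0],
  [0,0,0,0],
  [0,0,0,0],
  [0,0,0,0],
  [0,0,0,0],
], hand=1, newtons=40)

```text
time_s: 7.75
ee_pos: [385.4, 215.1, 28.5]
ee_rot: [0.003, 3.139, 0.002]
force: [0.8, 1.7, 6.1]
finger_gap: 14.9
grip_force: 39.1
```

jog_arm([
  [0,0,-0.1,0],
  [0,0,-0.3,0],
  [-0.25,0.1,-0.45,0],
  [-0.5,0.25,-0.45,0],
  [-0.75,0.4,-0.45,0],
  [-1,0.435,-0.45,0],
  [-1,0.435,-0.45,0],
  [-1,0.435,-0.45,0],
])

```text
time_s: 8.75
ee_pos: [583.2, 300.1, 115.0]
ee_rot: [-0.004, -3.137, 0.003]
force: [0.5, 0.0, -1.6]
finger_gap: 14.6
grip_force: 39.3
```

```bash
python3 see.py g4 scene 180 130 320 235
```

```text
8.8 [583.1 300.3 116.2] 14.966064878570798 39.32003689929843 [ 0.1  0.2 -1.8]
```

View pics/g4.png

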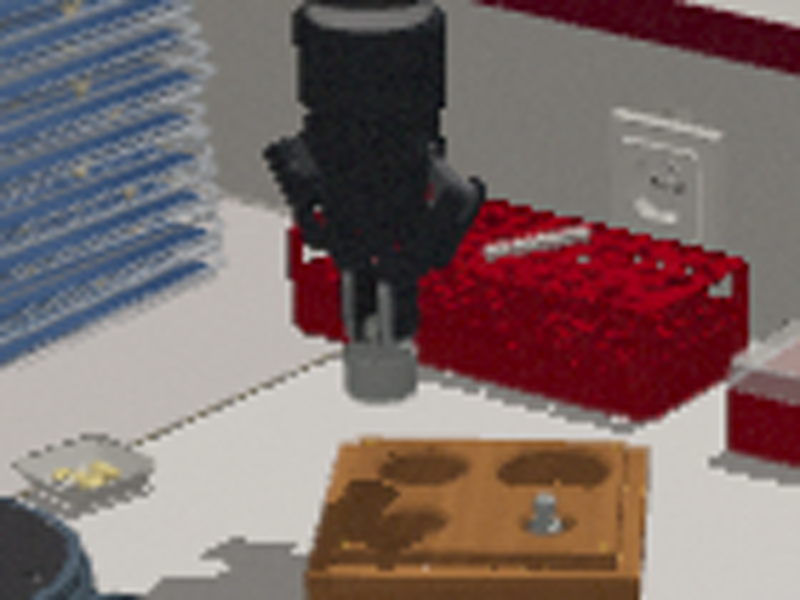

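The 200 g weight hangs upright at crop (380,372). I'll lower it into the 47 mm well.

jog_arm([
  [-0.1,0,0,0],
  [-0.16,0,0.1,0],
  [-0.16,0,0.18,0],
  [-0.16,0,0.24,0],
  [-0.16,0,0.29,0],
  [-0.16,0,0.33,0],
  [-0.16,0,0.36,0],
  [-0.16,0,0.38,0],
  [-0.16,0,0.38,0],
  [-0.16,0,0.38,0],
])

```text
time_s: 10.05
ee_pos: [616.9, 300.9, 41.8]
ee_rot: [0.004, 3.141, 0.0]
force: [0.2, 0.0, -2.2]
finger_gap: 14.8
grip_force: 39.3
```

jog_arm([
  [0,0,0,0],
  [0,0,0,0],
  [0,0,0,0],
  [0,0,-0.1,0],
  [0,0,-0.3,0],
  [0,-0.2,-0.4,0],
  [-0.05,-0.45,-0.4,0],
  [-0.1,-0.7,-0.4,0],
  [-0.14,-1,-0.4,0],
  [-0.14,-1,-0.4,0],
], hand=0.4)

```text
time_s: 11.3
ee_pos: [645.4, 96.0, 123.4]
ee_rot: [0.014, 3.139, -0.002]
force: [0.4, 0.3, 0.0]
finger_gap: 51.5
grip_force: 0.0
```

jog_arm([
  [0,-0.2,0,0],
  [0,-0.4,0,0],
  [0,-0.405,0.1,0],
  [0,-0.405,0.3,0],
  [0,-0.405,0.42,0],
  [0,-0.405,0.475,0],
  [0,-0.405,0.475,0],
  [0,-0.405,0.475,0],
])

```text
time_s: 12.3
ee_pos: [645.3, 20.0, 28.3]
ee_rot: [0.003, 3.138, -0.0]
force: [-0.7, -0.1, 0.6]
finger_gap: 51.4
grip_force: 0.0
```

```bash
python3 see.py g5 top 215 155 345 240
```

```text
12.35 [645.4  19.9  28.4] 51.08987337024135 0.0 [-0.6  0.3  0.2]
```

View pics/g5.png

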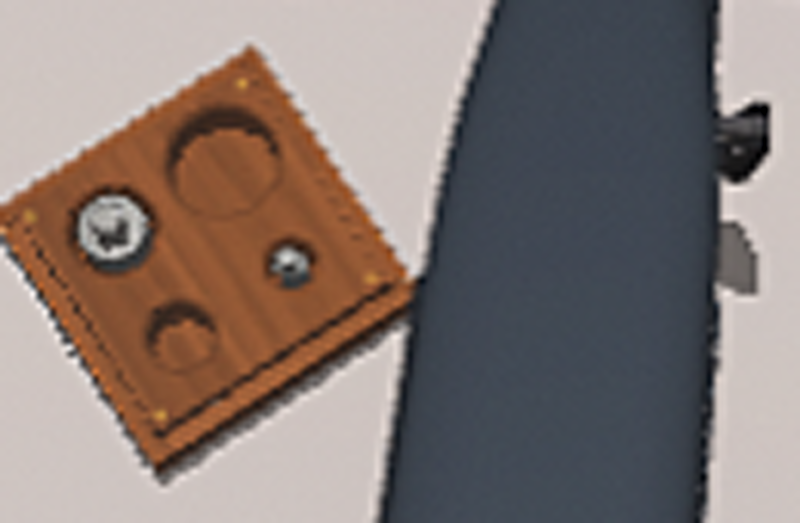

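The 200 g weight sits in its well at crop (112,230). Next is the 100 g weight.

jog_arm([
  [0,0,0.015,0],
  [0,0,0.015,0],
])

```text
time_s: 12.6
ee_pos: [644.0, 19.7, 23.6]
ee_rot: [0.004, 3.141, -0.0]
force: [0.2, -0.1, 0.2]
finger_gap: 51.3
grip_force: 0.0
```

jog_arm([
  [0,0,0,0],
  [0,0,0,0],
  [0,0,0,0],
  [0,0,0,0],
  [0,0,0,0],
], hand=1, newtons=35)

```text
time_s: 13.22
ee_pos: [644.0, 19.8, 23.4]
ee_rot: [0.004, 3.141, -0.0]
force: [-0.2, 0.0, 0.1]
finger_gap: 12.2
grip_force: 34.1
```

jog_arm([
  [0,0,-0.1,0],
  [0,0,-0.3,0],
  [0.1,0.2,-0.45,0],
  [0.2,0.45,-0.45,0],
  [0.35,0.7,-0.45,0],
  [0.425,1,-0.45,0],
  [0.425,1,-0.45,0],
])

```text
time_s: 14.1
ee_pos: [557.9, 224.3, 114.8]
ee_rot: [-0.007, 3.141, 0.003]
force: [0.1, -1.1, -0.3]
finger_gap: 12.4
grip_force: 34.3
```

jog_arm([
  [0,0.205,0,0],
  [0,0.205,0,0],
  [0,0.205,0,0],
])

```text
time_s: 14.48
ee_pos: [560.0, 260.0, 113.9]
ee_rot: [0.005, 3.141, -0.001]
force: [0.6, 0.7, -1.0]
finger_gap: 12.1
grip_force: 34.4
```

```bash
python3 see.py g6 scene 180 130 320 235
```

```text
14.525 [560.  259.7 113.7] 12.65929197861488 34.385664790752344 [ 0.   0.8 -0.2]
```

View pics/g6.png

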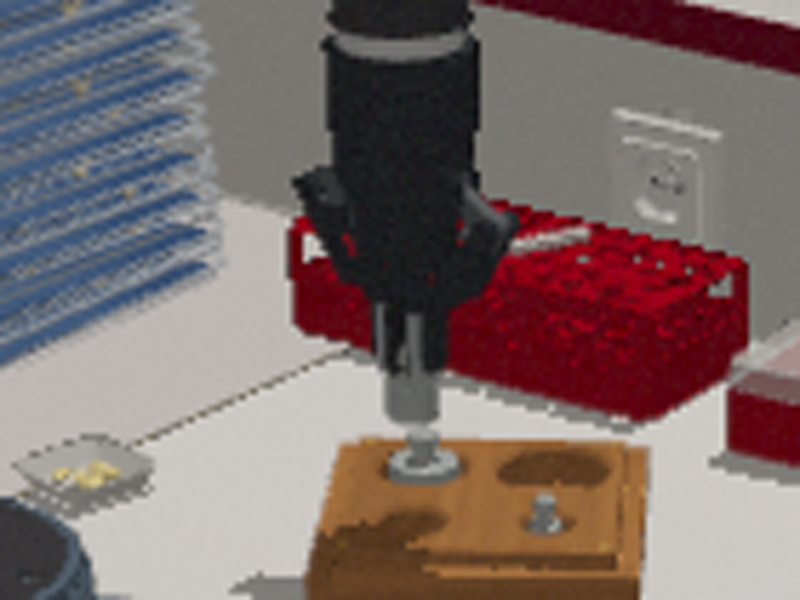

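The 100 g weight hangs upright at crop (412,390). The 200 g weight is level in its well at (424,463).

jog_arm([
  [0,0,0.1,0],
  [0,0,0.18,0],
  [0,0,0.24,0],
  [0,0,0.29,0],
  [0,0,0.33,0],
  [0,0,0.36,0],
  [0,0,0.385,0],
  [0,0,0.385,0],
  [0,0,0.385,0],
])

```text
time_s: 15.65
ee_pos: [559.7, 261.1, 36.7]
ee_rot: [0.004, 3.141, 0.0]
force: [-0.2, 0.3, -1.1]
finger_gap: 11.9
grip_force: 34.4
```

jog_arm([
  [0,0,0,0],
  [0,0,0,0],
  [0,0,0,0],
  [0,0,-0.1,0],
  [0,0,-0.3,0],
  [0,-0.2,-0.4,0],
  [0,-0.45,-0.4,0],
  [0,-0.7,-0.4,0],
  [0,-1,-0.4,0],
], hand=0.4)

```text
time_s: 16.77
ee_pos: [559.2, 59.9, 116.8]
ee_rot: [0.002, 3.14, 0.0]
force: [0.1, 0.2, 1.1]
finger_gap: 51.2
grip_force: 0.0
```

jog_arm([
  [0.1,-0.3,0,0],
  [0.2,-0.55,0,0],
  [0.3,-0.8,0,0],
  [0.44,-1,0,0],
])

```text
time_s: 17.27
ee_pos: [470.1, -140.9, 116.7]
ee_rot: [0.005, 3.14, -0.001]
force: [0.6, -1.2, 0.9]
finger_gap: 51.1
grip_force: 0.0
```

jog_arm([
  [0.1,-0.3,0,0],
  [0.2,-0.55,0,0],
  [0.3,-0.75,0,0],
  [0.44,-0.93,0,0],
  [0.44,-0.93,0,0],
  [0.44,-0.93,0,0],
])

```text
time_s: 18.02
ee_pos: [382.2, -324.4, 116.4]
ee_rot: [0.005, 3.141, 0.001]
force: [-0.2, -0.5, 0.4]
finger_gap: 51.2
grip_force: 0.0
```

```bash
python3 see.py g7 scene 180 160 340 280
python3 - <<'E'
from h import *
f=np.load("/tmp/g7.npz");d=f["d"];w=cloud("scene",d)
for k,c,z in(("50",(600,205),46),("200",(617,302),52),("100",(560,262),49)):
    m=(np.hypot(w[...,0]-c[0]+2,w[...,1]-c[1]+1)<12)&(w[...,2]>39)&(w[...,2]<80)&(d>0); print(k,m.sum(),np.percentile(w[m][:,2],95) if m.any() else 0,'expect',z,w[m][:,:2].mean(0))
E
```

```text
18.075 [ 382.5 -324.   116.4] 51.28098708182596 0.0 [-0.2  0.7 -0.6]
50 11 48.659222811468396 expect 46 [594.6982056  204.40918041]
200 25 54.78246553990964 expect 52 [613.4557773  300.68975033]
100 19 52.1622693492305 expect 49 [555.62407452 259.44577247]
```

View pics/g7.png

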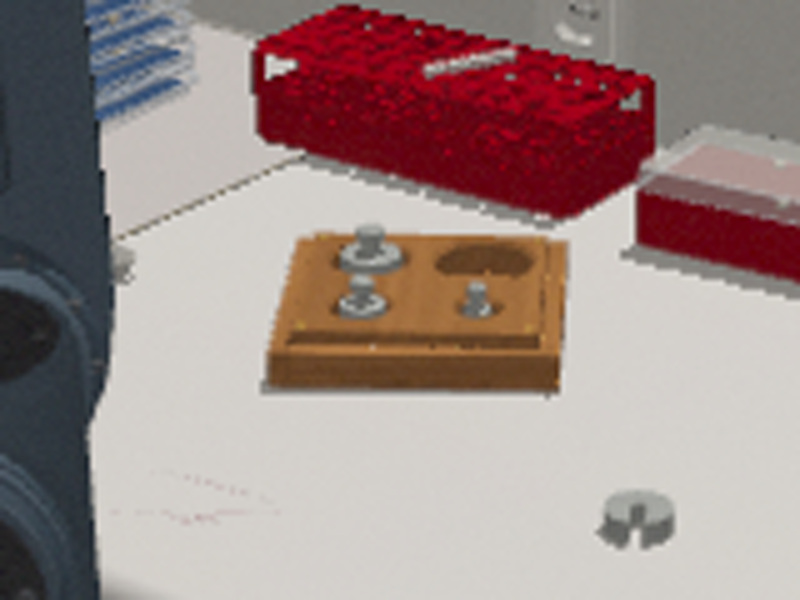

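All three seated weights stand level at crop (370,250), (362,300) and (477,302), and their knob heights match seating. Next is the 500 g weight.

jog_arm([
  [0,0,0.1,0],
  [0,0,0.25,0],
  [0,0,0.37,0],
  [0,0,0.425,0],
  [0,0,0.425,0],
  [0,0,0.425,0],
])

```text
time_s: 18.82
ee_pos: [383.0, -325.1, 32.6]
ee_rot: [0.003, 3.14, -0.002]
force: [-0.3, -0.6, 0.1]
finger_gap: 51.3
grip_force: 0.0
```

jog_arm([
  [0,0,0,0],
  [0,0,0,0],
  [0,0,0,0],
  [0,0,0,0],
  [0,0,0,0],
], hand=1, newtons=60)

```text
time_s: 19.45
ee_pos: [382.7, -324.7, 32.5]
ee_rot: [0.003, 3.14, -0.0]
force: [-0.1, 3.2, 5.3]
finger_gap: 18.7
grip_force: 58.5
```

jog_arm([
  [0,0,-0.1,0],
  [0,0,-0.25,0],
  [0,0,-0.45,0],
  [-0.08,0.2,-0.5,0],
  [-0.15,0.45,-0.5,0],
  [-0.22,0.7,-0.5,0],
  [-0.3,1,-0.5,0],
])

```text
time_s: 20.32
ee_pos: [441.9, -123.7, 129.6]
ee_rot: [-0.007, -3.139, -0.0]
force: [2.1, -0.0, -4.5]
finger_gap: 18.4
grip_force: 59.4
```

jog_arm([
  [-0.12,0.25,0,0],
  [-0.25,0.5,0,0],
  [-0.37,0.75,0,0],
  [-0.5,1,0,0],
])

```text
time_s: 20.82
ee_pos: [542.5, 76.3, 129.2]
ee_rot: [-0.004, -3.139, 0.002]
force: [0.7, -0.7, -4.5]
finger_gap: 18.2
grip_force: 59.4
```

jog_arm([
  [-0.15,0.25,0,0],
  [-0.3,0.5,0,0],
  [-0.45,0.7,0,0],
  [-0.565,0.845,0,0],
  [-0.565,0.845,0,0],
  [-0.565,0.845,0,0],
])

```text
time_s: 21.58
ee_pos: [655.3, 242.9, 128.8]
ee_rot: [-0.004, -3.137, 0.003]
force: [0.4, -0.9, -4.3]
finger_gap: 18.0
grip_force: 59.5
```

```bash
python3 see.py g8 scene 180 110 320 215
```

```text
21.625 [655.5 242.6 129.7] 18.394744758801913 59.48274838796351 [-0.4 -0.7 -4.3]
```

View pics/g8.png

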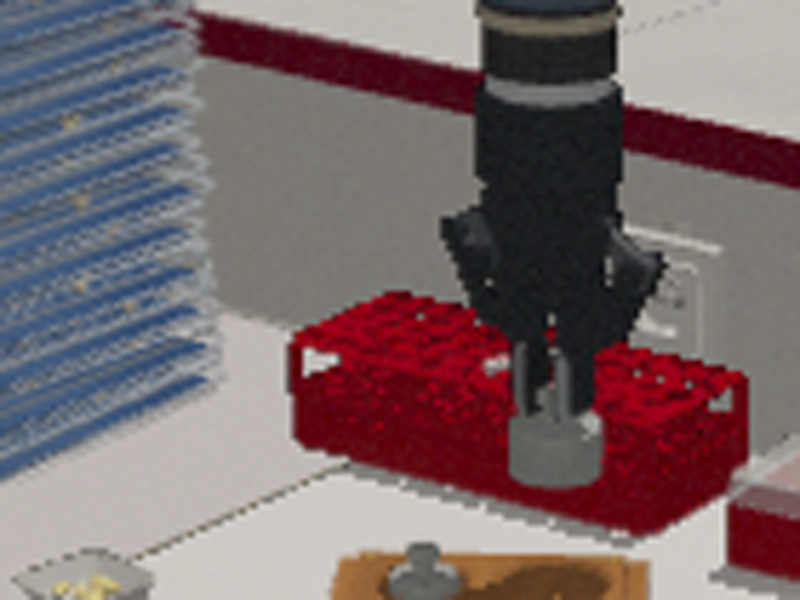

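The 500 g weight hangs upright at crop (556,445). I'll lower it into the 60 mm well.

jog_arm([
  [0,0,0.12,0],
  [0,0,0.22,0],
  [0,0,0.29,0],
  [0,0,0.34,0],
  [0,0,0.38,0],
  [0,0,0.41,0],
  [0,0,0.43,0],
  [0,0,0.43,0],
  [0,0,0.43,0],
])

```text
time_s: 22.75
ee_pos: [656.7, 243.8, 45.7]
ee_rot: [0.004, 3.141, 0.0]
force: [-0.2, 0.9, -4.2]
finger_gap: 18.2
grip_force: 59.5
```

jog_arm([
  [0,0,0,0],
  [0,0,0,0],
  [0,0,0,0],
  [0,0,-0.1,0],
  [0,0,-0.3,0],
  [0,-0.2,-0.4,0],
  [0,-0.45,-0.4,0],
  [0,-0.7,-0.4,0],
  [0,-1,-0.4,0],
], hand=0.4)

```text
time_s: 23.88
ee_pos: [656.7, 42.8, 127.7]
ee_rot: [0.001, 3.138, 0.0]
force: [0.6, -0.4, 0.1]
finger_gap: 51.1
grip_force: 0.0
```

jog_arm([
  [0.05,-0.3,0,0],
  [0.1,-0.55,0,0],
  [0.15,-0.8,0,0],
  [0.2,-1,0,0],
])

```text
time_s: 24.38
ee_pos: [615.6, -158.6, 127.6]
ee_rot: [0.006, 3.139, -0.002]
force: [-0.1, -0.1, -0.1]
finger_gap: 51.4
grip_force: 0.0
```

jog_arm([
  [0.02,-0.2,0,0.05],
  [0.055,-0.4,0,0.1],
  [0.055,-0.475,0,0.15],
  [0.055,-0.475,0,0.2],
  [0.055,-0.475,0,0.242],
  [0.055,-0.475,0,0.242],
  [0.055,-0.475,0,0.242],
])

```text
time_s: 25.25
ee_pos: [604.7, -251.3, 126.4]
ee_rot: [1.166, 2.916, -0.0]
force: [-0.5, -1.0, 1.1]
finger_gap: 51.3
grip_force: 0.0
```

```bash
python3 see.py g9 scene 200 160 480 370
python3 - <<'E'
from h import *
f=np.load("/tmp/g9.npz");d=f["d"];w=cloud("scene",d)
for k,c,z in(("50",(600,205),46),("200",(617,302),52),("100",(560,262),49),("500",(657,245),58)):
    m=(np.hypot(w[...,0]-c[0]+2,w[...,1]-c[1]+1)<12)&(w[...,2]>39)&(w[...,2]<80)&(d>0); print(k,m.sum(),np.percentile(w[m][:,2],95) if m.any() else 0,'expect',z,w[m][:,:2].mean(0))
s=sense();print(s["qpos"].round(2),s["ee_rot"].round(3))
E
```

```text
25.3 [ 604.6 -251.2  126.2] 51.118700723110344 0.0 [-1.   0.2  0.3]
50 14 49.65473891081963 expect 46 [594.37815416 204.1359909 ]
200 24 54.487479310929366 expect 52 [613.50772931 300.25043773]
100 20 52.0402099944939 expect 49 [557.67891889 260.59889481]
500 44 60.78929315223551 expect 58 [655.67332431 242.74993702]
[-0.5   0.39  0.29  1.47 -0.    0.26] [ 1.166  2.916 -0.   ]
```

View pics/g9.png

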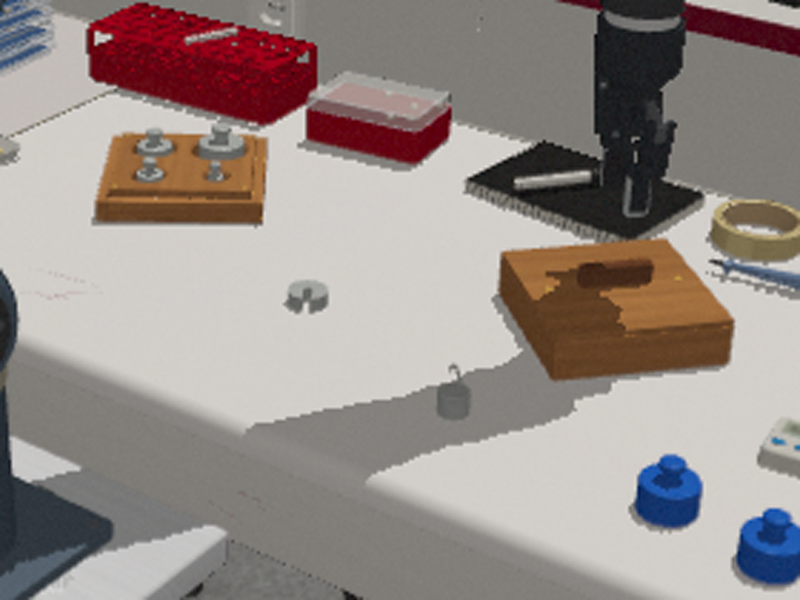

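All four weights stand level in their wells, at about (153,143), (221,140), (149,170) and (215,170). Every knob height is as expected plus the constant 3 mm bias. Next I'll grasp the lid's handle.

jog_arm([
  [0,0,0.1,0],
  [0,0,0.2,0],
  [0,0,0.3,0],
  [0,0,0.37,0],
  [0,0,0.37,0],
  [0,0,0.37,0],
])

```text
time_s: 26.05
ee_pos: [604.8, -251.4, 52.2]
ee_rot: [1.168, 2.915, -0.0]
force: [0.3, -0.3, 0.1]
finger_gap: 51.2
grip_force: 0.0
```

jog_arm([
  [0,0,0,0],
  [0,0,0,0],
  [0,0,0,0],
  [0,0,0,0],
  [0,0,0,0],
  [0,0,0,0],
], hand=1, newtons=70)

```text
time_s: 26.8
ee_pos: [605.0, -251.5, 52.6]
ee_rot: [1.168, 2.914, -0.0]
force: [-0.6, 0.2, 6.0]
finger_gap: 12.1
grip_force: 71.5
```

jog_arm([
  [0,0,-0.05,0],
  [0,0,-0.15,0],
  [0,0,-0.3,0],
  [0,0,-0.4,0],
  [0,0,-0.4,0.03],
  [0,0,-0.4,0.064],
  [0,0,-0.4,0.064],
])

```text
time_s: 27.68
ee_pos: [603.3, -250.7, 129.8]
ee_rot: [-1.453, -2.782, 0.0]
force: [-0.7, -0.3, -3.6]
finger_gap: 12.1
grip_force: 70.5
```

```bash
python3 see.py g10 top 330 140 460 240
python3 - <<'E'
from h import *
from fit import fit
f=np.load("/tmp/g10.npz")
s=sense();print(s["ee_pos"].round(1),s["ee_rot"].round(3),np.degrees(2*np.arctan2(s["ee_rot"][1],s["ee_rot"][0])))
E
```

```text
27.725 [ 603.4 -250.8  129.9] 11.958903201313507 70.5201780796051 [-0.4 -0.1 -3.7]
[ 603.4 -250.8  129.9] [-1.452 -2.783  0.   ] -235.11289934368853
```

View pics/g10.png

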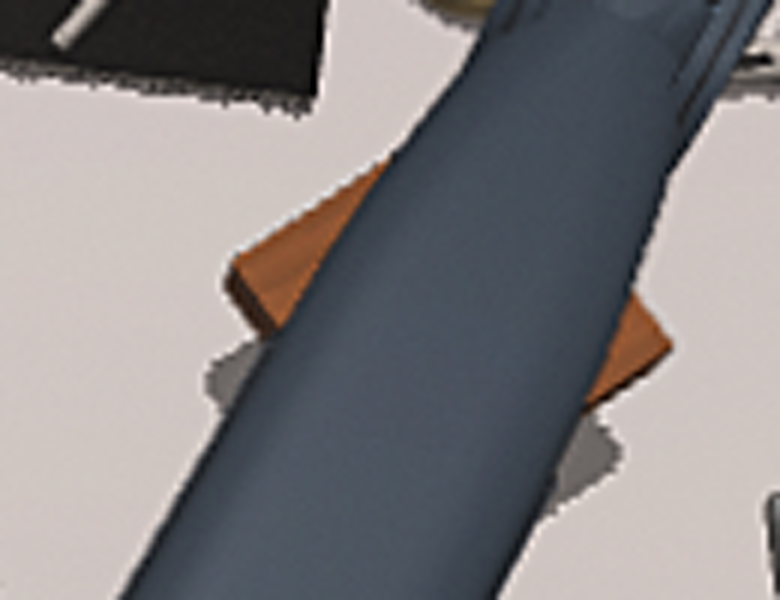

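The top view shows the lid lifted level and square in the gripper, with corners at (230,270) and (668,345) and its shadow below. I'll carry it to the case.

jog_arm([
  [0,0,-0.1,0],
  [0.12,0.085,-0.1,0],
  [0.3,0.213,-0.1,0],
  [0.5,0.356,-0.1,0],
  [0.7,0.498,-0.1,0],
  [0.9,0.64,-0.1,0],
])

```text
time_s: 28.48
ee_pos: [606.2, -28.8, 150.7]
ee_rot: [-1.453, -2.784, 0.0]
force: [1.0, -0.6, -2.5]
finger_gap: 11.9
grip_force: 70.5
```

jog_arm([
  [0.2,0.142,0,0],
  [0.4,0.284,0,0],
  [0.6,0.427,0,0],
  [0.8,0.569,0,0],
  [0.9,0.64,0,0],
  [0.9,0.64,0,0],
])

```text
time_s: 29.22
ee_pos: [608.3, 192.6, 150.4]
ee_rot: [-1.448, -2.786, 0.001]
force: [-0.1, -0.7, -2.1]
finger_gap: 11.6
grip_force: 70.5
```

jog_arm([
  [0.1,0.07,0,0],
  [0.2,0.142,0,0],
  [0.257,0.183,0,0],
  [0.257,0.183,0.1,0],
  [0.257,0.183,0.15,0],
  [0.257,0.183,0.15,0],
  [0.257,0.183,0.15,0],
])

```text
time_s: 30.1
ee_pos: [610.2, 253.5, 121.9]
ee_rot: [1.456, 2.783, 0.001]
force: [-0.1, -0.6, -2.5]
finger_gap: 11.9
grip_force: 70.5
```

```bash
python3 see.py g11 scene 190 120 350 240
python3 - <<'E'
from h import *
s=sense();print(s["ee_pos"].round(1),np.degrees(2*np.arctan2(s["ee_rot"][1],s["ee_rot"][0])),s["torque"])
E
```

```text
30.15 [610.5 253.5 122.3] 12.190640099699174 70.45078039169312 [ 1.2  0.3 -2.7]
[610.5 253.5 122.3] 124.76022296605213 [ 0.03180629  0.07552457 -0.00250156]
```

View pics/g11.png

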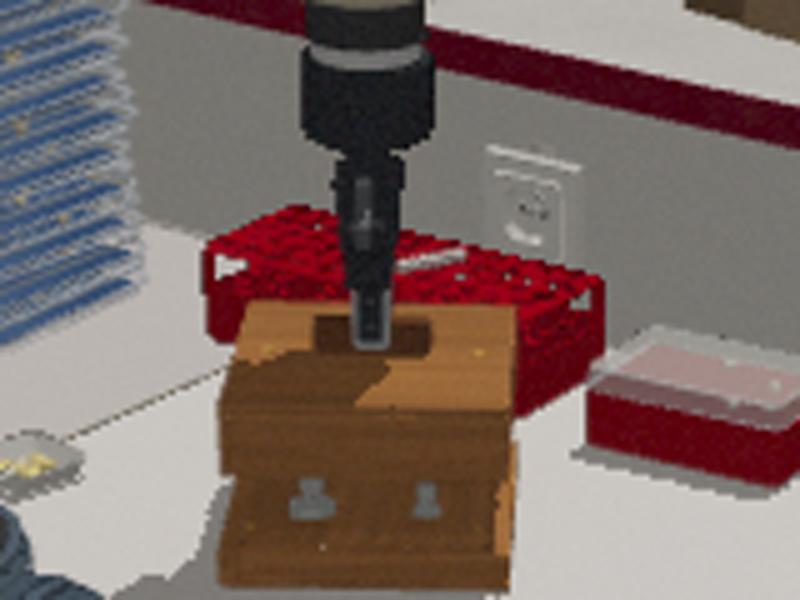

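The lid hangs level over the case with its edges lined up, lid front at x 222–512 against case 220–508. I'll lower it.

jog_arm([
  [0.004,-0.006,0.05,0],
  [0.004,-0.006,0.09,0],
  [0.004,-0.006,0.12,0],
  [0.004,-0.006,0.15,0],
  [0.004,-0.006,0.17,0],
  [0.004,-0.006,0.19,0],
  [0.004,-0.006,0.205,0],
  [0.004,-0.006,0.218,0],
  [0.004,-0.006,0.218,0],
])

```text
time_s: 31.28
ee_pos: [608.3, 253.6, 77.5]
ee_rot: [-1.456, -2.784, 0.0]
force: [-0.9, -0.7, -3.3]
finger_gap: 12.2
grip_force: 70.5
```

jog_arm([
  [0,0,0.005,0],
  [0,0,0.01,0],
  [0,0,0.01,0],
])

```text
time_s: 31.65
ee_pos: [608.7, 253.7, 76.6]
ee_rot: [1.455, 2.783, 0.001]
force: [-0.7, 0.3, 0.8]
finger_gap: 12.1
grip_force: 70.9
```

Contact came at the expected 76.6 mm. Now I'll release and retreat.

jog_arm([
  [0,0,0,0],
  [0,0,0,0],
  [0,0,0,0],
  [0,0,-0.1,0],
  [0,0,-0.3,0],
  [-0.3,-0.2,-0.4,0],
  [-0.5,-0.4,-0.4,0],
  [-0.7,-0.6,-0.4,0],
  [-0.9,-0.8,-0.4,0],
  [-1,-1,-0.4,0],
  [-1,-1,-0.4,0],
], hand=0.4)

```text
time_s: 33.02
ee_pos: [557.3, -27.5, 156.0]
ee_rot: [1.463, 2.78, -0.001]
force: [0.3, 0.3, 1.2]
finger_gap: 51.2
grip_force: 0.0
```

```bash
python3 see.py g12 scene 200 160 480 370
python3 - <<'E'
from h import *
from fit import fit
p,d=snapshot("top"); print(fit("top",d,(608,253),(55,80,70),125)); w=cloud("top",d)
# plane fit of lid top (expected z 70)
for n in("top","scene"):
    d=snapshot(n)[1]; w=cloud(n,d); m=(np.hypot(w[...,0]-608,w[...,1]-253)<80)&(w[...,2]>62)&(w[...,2]<80)&(np.hypot(w[...,0]-608,w[...,1]-253)>42); q=w[m]
    a=np.linalg.lstsq(np.c_[q[:,:2]-[608,253],np.ones(len(q))],q[:,2],rcond=None)[0]; print(n,len(q),a.round(4))
E
```

```text
33.075 [558.1 -25.9 156. ] 51.57619162031224 0.0 [-0.1  1.3 -0.3]
(array([608.6, 251.8]), array([172.2, 167. ]), 35.1, 71.0)
top 1337 [4.60000e-03 3.90000e-03 7.09916e+01]
scene 593 [2.000e-03 6.000e-04 7.131e+01]
```

View pics/g12.png

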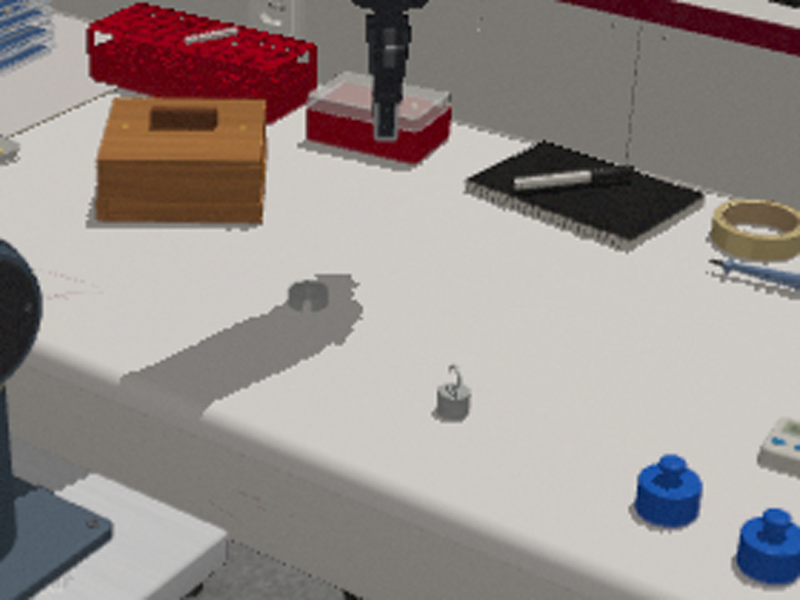

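The lid sits level on the case at (182,160). Its top is at about 71 mm (70 expected with the usual 1 mm bias), with almost no tilt and the yaw matched. The other items in view have not moved.

```bash
python3 -c "
from cell import *
print(sign_off())"
```

```text
the job is handed in; nothing more can be done
None
```

The job is handed in: all four knobbed weights stand in their own wells, the lid sits level and fully down on the case, and I did not touch the slotted weight, hooked weight, boat or timer; it took about 33 s of the 115 s allowed.

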